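# Prove a riveted bracket in the check clamp and tray it

### The arm

A 6-joint arm with a two-finger parallel gripper is mounted at the origin on the work surface. World frame = base frame: x ahead of the robot, y to its left, z up, the work surface at z = 0. Lengths are in mm, angles in rad, forces in N, time in s.
With the tool pointing down it reaches from about 325 to 900 mm from the base axis. Payload 6.1 kg.
Tool frame: the origin (TCP) lies between the finger pads; the fingertips stand 8 mm ahead of it and the grasp point (between the pads) lies 11 mm behind it (env.nose_length is the distance from the TCP to the fingertips, in mm); z points along the fingers, y is the line along which they close (so a half turn about z gives the same grasp; the last joint's range is limited). The gripper opens to 87 mm and grips with 3 to 60 N. Pads are 19 mm wide; open, the fingers measure 117 mm over their backs; the gripper's body (75 mm by 190 mm) begins 51 mm behind the grasp point.
Start: joints at [0.974, 0.22, 1.526, -0, 1.395, -0.126], TCP at [283.497, 556.997, 230.538] pointing down, gripper open.
Joint ranges: [-2.98, 2.98], [-0.91, 2.08], [0.09, 2.57], [-1.24, 4.39], [0.2, 2.65], [-2.68, 2.68]. Speed limits (rad/s): [2.57, 2.57, 3.01, 3.14, 3.14, 3.14].

### API

Orientations are given as [roll, pitch, yaw] about the fixed x, y, z axes, in that order (R = Rz(yaw) Ry(pitch) Rx(roll)).
In Python, from rig import env gives the robot as it stands. The module is installed in compiled form; this text tells all that it offers.
- The arm moves only by the tool move_arm, never from a script. Its argument "rows" is a list of rows, each a list of 5 numbers: the shift along the world's x, y, z normalised to -1 to 1, where 1 is 250 mm, then the turn about the world's z normalised to -1 to 1, where 1 is 0.5 rad, then the finger opening in mm, from 0 to 87. In form: [[dx, dy, dz, turn, grip], ...]. A call has 1 to 12 rows; each row is the pose to reach, as a shift and turn from the pose commanded when the call began; what a row does not reach only later rows make up. A row lasts 1/8 s, in which the tool goes at most 62.5 mm and 10.7 degrees, less where a joint would pass 70% of its speed; a pose out of reach is approached as far as the arm can. A call with a number of a shift or a turn outside -1 to 1 is refused whole. A call with a gripper value outside its range is refused whole. The fingers move at their own pace and stop on an object; "force" is the grip in N (left out, the last holds). Time passes only in rows, so rows that repeat a pose let the fingers close. It gives the time, the measured TCP pose, the force, the opening and the grip force at its end, in the units of the state.
- env.get_state(): the state, without advancing time (a new reading comes with each control period).
- env.capture(name): name is "scene" or "side" or "wrist"; returns a dict with "frame" (384x512x3 uint8, red, green, blue), "mtx" (3x3 intrinsics, pixels), "dist" ([k1, k2, p1, p2, k3] as OpenCV has them; the pictures are not rectified), "xyz" and "rotation" of the camera in the world; the wrist camera has in their place "mount" (4x4, takes a point from camera to tool coordinates, whose origin is the TCP and whose axes are the flange's). Camera axes: x right, y down, z forward; pixel columns grow to the right and rows downward; lengths in mm; the calibration is good to about 2 mm. A picture is of the moment at which its call begins: read the wrist's pose just before it. There is no depth.
- env.hand_in(): hands the job in; it is judged then, once.
The state is a dict: "time": time; "joint_positions": joint angles; "qd": joint speeds; "joint_torque": joint torques, N m; "tool_pos": TCP position; "tcp_rot": TCP orientation; "force": force on the tool from outside, world axes, zero at the start; "wrist_torque": the same for the moment, N m; "grip_width": finger opening in mm; "grip_force": force on a finger pad.
Only numpy, scipy, OpenCV 4.12 (cv2) and the standard library are available. Lean on these libraries where they do the work, as an engineer would, in place of code of your own. Each camera call takes 0.05 s, during which the arm holds its last target. There are 200 camera calls.

### The job

Check the steel bracket that sits in the nest: swing the toggle clamp's handle down over centre to its closed stop so that the plunger locks onto the bracket, then swing the handle back up to its open stop. Then lift the bracket out and lay it flat in the empty tray, its tongue between the tray's shoulders, setting it down rather than dropping it. Leave the clamp open and everything else on the bench where it is.

Things in the scene. Friction and masses are not known exactly. Their poses are not given: they have to be found in the camera images.
- fixture: Check fixture fixed to the bench: dark steel plate 240 x 100 x 12 mm, toggle clamp at one end, the bracket's nest of low rails (tops 20 mm above the bench) at the other. Origin on the bench under the arm's pivot; x points from clamp to nest, z up. Clamp cheeks: 66 mm high, 34 mm wide, x -58 to 14 mm. Arm: 80 mm, pivot 60 mm up, closed level along +x, open upright.
- nest (a point): Point on the nest floor, 12 mm above the bench, 103 mm along the fixture's x: where the bracket's origin lies when it sits in the nest (2 mm play); the bracket's x is then the fixture's x. Axes as the fixture's.
- handle_pivot (a point): Hinge of the clamp handle, 54 mm above the bench, at x = -44 mm in the fixture; the hinge line is the fixture's y.
- clamp_handle (a joint): Clamp handle angle, rad. 0: open stop, upright (6 degrees towards the nest). It swings away from the nest (fixture -x) and down; dead centre 1.42, closed stop 1.50 (10 degrees above level). Pivot-to-grip direction in the fixture frame: (-cos t, 0, sin t), t = 1.67 - value. Light friction, about 1 N at the grip.
- handle_grip (a point): Centre of the black ball knob, 30 mm in diameter, at the end of the clamp handle, 120 mm from the pivot; the handle below it is a steel bar 10 to 12 mm thick. Pinch the ball across the fixture's y, from above: it turns freely between the fingers as the handle swings.
- plunger: Spring plunger on the clamp arm with a black rubber foot 18 mm in diameter; its foot presses the bracket's tongue when the clamp is closed. Origin on the arm's centre line, foot 45 mm from it.
- bracket: Loose steel bracket, 0.28 kg, in the nest at the start. Plate 6 mm thick: head 54 mm wide, x -2.5 to 47.5; tongue 28 mm wide, x -47.5 to -2.5. An upright web 8 mm thick (in y), x -6 to 30, rises to z = 51 mm. Origin at the centre of the underside; x points from tongue to head, z up.
- web_grip (a point): Grip point in the bracket's web: 12 mm along its x, 36 mm above its underside; pinch across the bracket's y.
- empty_tray: Shallow galvanized tray fixed to the bench, empty, 108 x 68 mm, walls 3 mm thick and 14 mm high, floor 3 mm. Two shoulders 13 mm high, 45 mm long narrow its -x half to 35 mm for the tongue; the +x half is 62 mm wide; 102 mm long inside. Origin on the bench under its centre; the bracket lies with its x along the tray's x, origins in line.
- tray_floor (a point): Centre of the empty tray's floor, 3 mm above the bench; axes as the tray's. The bracket's origin belongs here.
- full_tray: The same kind of tray, fixed, which already holds a finished bracket. Not to be used.
- done_bracket: Finished bracket, same shape as the other, lying in the full tray. Leave it.
- dolly: Brass dolly block 75 x 45 x 35 mm, loose bystander. Origin at the centre of its underside.
- drift: Steel tapered drift, 165 mm long, 11 mm thick, loose bystander.
- punch: Hand punch with a fibre handle, 160 mm long, 22 mm thick, loose bystander.
- rivet0: Steel rivet standing on its head, 26 mm in diameter, 45 mm high, loose bystander.
- rivet1: Steel rivet standing on its head, as the other, loose bystander.
Mind the look-alikes: they are no part of the job. What is shaped like the bracket but purple or red is not meant.

How it is judged:
By the outcome, as a careful person would: the job done as asked, in the order asked, and still so for the second after the job is handed in, with the robot touching nothing.
It also fails if it takes over 58 s, if anything falls off the work surface, if the arm or the gripper's body presses on something with over 40 N, if the wrist force passes 120 N, or if a joint passes its speed limit or range.

## Working session

There is one attempt and no reset: what is moved stays moved. The work goes in short steps, Python scripts to look and compute and a tool call to move; the robot and the scene stay as the last step left them, time stands still between calls to the robot, and variables do not carry over. Pictures are saved under pics/ and viewed, at most 10 in all, crops included, and the job is handed in when it is done.

Besides the shell and the picture viewer there is one more tool, called after ">>>" as name(argument=value, ...) on one line, values as JSON. move_arm: Moves the arm, as the interface text tells. Its arguments: {"type":"object","properties":{"rows":{"type":"array","items":{"type":"array","items":{"type":"number"}}},"force":{"type":"number"}},"required":["rows"]}

```bash
mkdir -p pics; cat > h.py <<'E'
import numpy as np, cv2, pickle
from scipy.spatial.transform import Rotation as R
from rig import env
def cap(n):
    s=env.get_state(); c=env.capture(n)
    if 'mount' in c:
        T=np.eye(4); T[:3,:3]=R.from_euler('xyz',s['tcp_rot']).as_matrix(); T[:3,3]=s['tool_pos']
        M=T@np.array(c['mount']); c['xyz']=M[:3,3]; c['rotation']=M[:3,:3]
    c['rotation']=np.array(c['rotation']); c['xyz']=np.array(c['xyz'])
    if c['rotation'].shape!=(3,3): print('rot',c['rotation']); c['rotation']=R.from_euler('xyz',c['rotation']).as_matrix()
    return c
def save(n,f): 
    c=cap(n); pickle.dump(c,open(f'pics/{f}.pkl','wb')); cv2.imwrite(f'pics/{f}.png',c['frame'][:,:,::-1]); return c
def load(f): return pickle.load(open(f'pics/{f}.pkl','rb'))
def proj(c,P):
    P=np.atleast_2d(np.array(P,float)); Rt=c['rotation'].T
    return cv2.projectPoints(P,cv2.Rodrigues(Rt)[0],-Rt@c['xyz'],np.array(c['mtx'],float),np.array(c['dist'],float))[0].reshape(-1,2)
def ray(c,uv,z):
    u=cv2.undistortPoints(np.array(uv,float).reshape(-1,1,2),np.array(c['mtx'],float),np.array(c['dist'],float)).reshape(-1,2)
    d=np.c_[u,np.ones(len(u))]@c['rotation'].T
    return c['xyz']+d*((np.broadcast_to(z,len(u))-c['xyz'][2])/d[:,2])[:,None]
E
python3 - <<'E'
from h import *
a=[save(n,n+'0') for n in('scene','side','wrist')]
for c in a: print(c['xyz'],c['rotation'][:,2])
f=np.vstack([np.hstack([a[0]['frame'],a[1]['frame']])])
cv2.imwrite('pics/w.png',a[2]['frame'][:,:,::-1])
print(env.get_state())
E
```

```text
rot [-2.435013    0.01035966  1.91342725]
rot [-2.08189163  0.02619381 -0.33389973]
[1293.43161047  242.42129657 1048.54052269] [-0.60885145 -0.22554271 -0.76054612]
[ 324.32679309 -741.50746385  530.3641057 ] [ 0.27374576  0.82823692 -0.48896509]
[222.64842175 587.6453247  384.01320362] [ 0.22225566 -0.11299885 -0.96841813]
{'time': 0.15, 'joint_positions': array([ 9.73886552e-01,  2.21021129e-01,  1.52740488e+00,  3.17620697e-05,
        1.39469757e+00, -1.26084427e-01]), 'qd': array([ 0.00038912, -0.00143102, -0.00432481, -0.0004841 ,  0.0001597 ,
        0.00224878]), 'joint_torque': array([ 2.25078329e-04, -4.95197046e+01, -3.87879074e+01,  6.99695083e-02,
        5.31281519e-02, -5.64871925e-05]), 'tool_pos': array([283.22233335, 556.59662803, 229.67337628]), 'tcp_rot': array([-3.14007781e+00, -2.23529115e-04,  2.67076155e+00]), 'force': array([ 0.08090671,  0.15522391, -0.05144618]), 'wrist_torque': array([-0.04875446,  0.05128703,  0.012339  ]), 'grip_force': 0.0, 'grip_width': 87.18416570229824}
```

View pics/scene0.png

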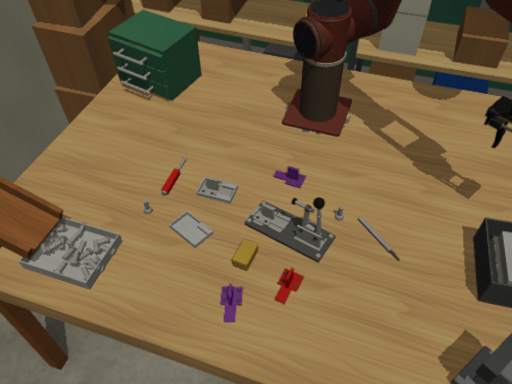

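View pics/side0.png

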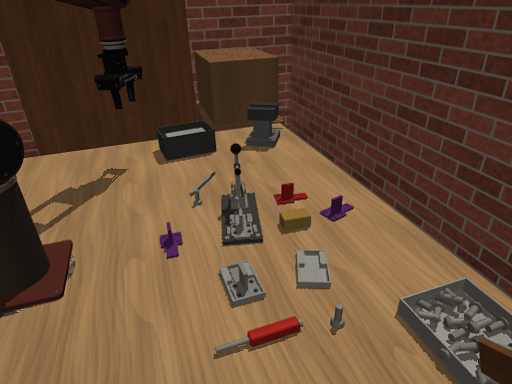

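The scene view shows the fixture at about (290,229), with its black knob at (319,203), and the empty tray at (190,229). Candidates for the bracket:
- Grey bracket in the nest at (265,215): the one wanted.
- Grey bracket in the full tray at (217,189): not to be used.
- Purple ones at (290,177) and (231,300), and the red one at (289,283): not meant.

Next is one close crop to check this choice.

```bash
python3 - <<'E'
from h import *
c=load('scene0'); k=c['frame'][165:285,150:350,::-1]
cv2.imwrite('pics/c1.png',cv2.resize(k,None,fx=4,fy=4,interpolation=cv2.INTER_CUBIC))
c=load('side0'); k=c['frame'][140:310,150:350,::-1]
cv2.imwrite('pics/c2.png',cv2.resize(k,None,fx=3.5,fy=3.5,interpolation=cv2.INTER_CUBIC))
E
```

```text
(no output)
```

View pics/c1.png

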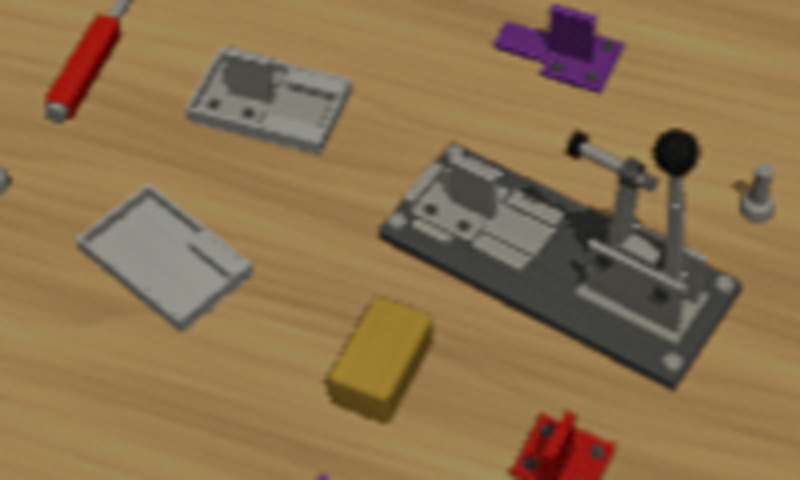

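View pics/c2.png

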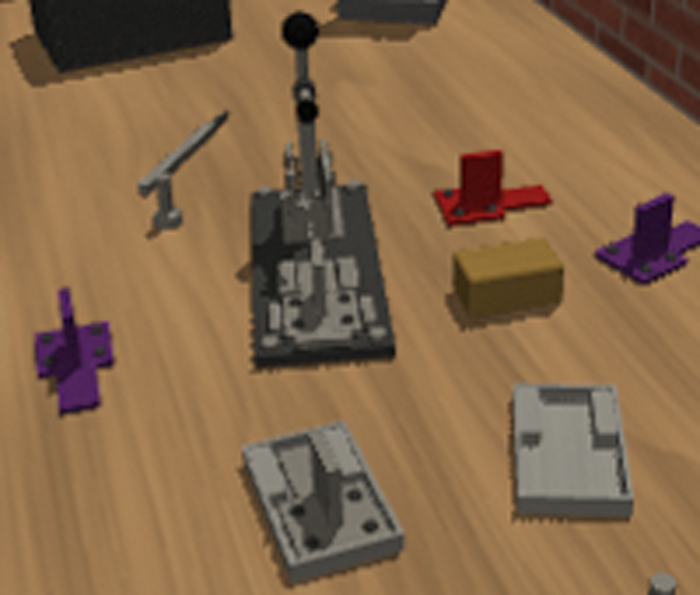

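The choice is confirmed: the grey bracket sits in the nest, at about (465,200) in the scene crop. The empty tray's shoulders are on its right side at (215,250), the end towards the fixture. The knob is at (677,152) in the scene crop and (300,31) in the side crop.

```bash
cat > fit.py <<'E'
from h import *
from scipy.optimize import least_squares
S,D=load('scene0'),load('side0')
s=lambda *p:np.array(p)/4+[150,165]
d=lambda *p:np.array(p)/3.5+[150,140]
def w(p,P):
    c,q=np.cos(p[2]),np.sin(p[2]); P=np.array(P,float)
    return np.c_[p[0]+c*P[:,0]-q*P[:,1],p[1]+q*P[:,0]+c*P[:,1],P[:,2]]
# fixture
us=s((455,146),(382,232),(676,376),(738,285),(677,152)); ud=d((252,353),(393,350),(366,187),(250,190),(300,31))
def mod(p):
    o=p[3]; return [(o+120,-50,12),(o+120,50,12),(o-120,50,12),(o-120,-50,12),(-32,0,173.4)]
def f(p,M=mod,us=us,ud=ud):
    P=w(p,M(p)); return np.r_[(proj(S,P)-us).ravel(),(proj(D,P)-ud).ravel()]
for n,M,a,b in(('fix',mod,us,ud),('tray',lambda p:[(54,-34,14),(54,34,14),(-54,34,14),(-54,-34,14)],s((148,188),(79,238),(182,320),(251,267)),d((515,499),(631,504),(614,387),(514,387)))):
  best=None
  x0=np.r_[ray(S,[a[:4].mean(0)],12)[0,:2],0,40]
  for y in np.arange(-3,3,.7):
    x0[2]=y; r=least_squares(f,x0,args=(M,a,b),loss='soft_l1')
    if best is None or r.cost<best.cost: best=r
  print(n,best.x.round(3),best.cost); print(best.fun.round(1))
  p=best.x
  print('pts',w(p,[(103,0,12),(115,0,48),(-32,0,173.4)] if n=='fix' else [(0,0,3),(12,0,39)]).round(1))
E
python3 fit.py
```

```text
fix [546.968 104.234  -1.813  45.76 ] 10.28547698926705
[-0.8 -2.5 -1.6 -1.5 -0.5  1.6  1.3 -1.3 -0.2 -0.2 -0.1 -0.4  0.3 -2.6
 -0.1 -2.3  0.2 -0.9 -0.1 -1.2]
pts [[522.3   4.2  12. ]
 [519.4  -7.4  48. ]
 [554.6 135.3 173.4]]
tray [ 623.516 -204.174   -1.98    40.   ] 9.43410486128606
[-0.2 -2.4 -1.1 -1.2 -1.2 -0.4 -0.3 -1.9  0.2 -1.9  0.2 -2.3  0.3 -1.4
 -0.5 -2.1]
pts [[ 623.5 -204.2    3. ]
 [ 618.7 -215.2   39. ]]
```

>>> move_arm(rows=[[0,0,0.28,-0.3,87],[0.15,-0.2,0.28,-0.6,87],[0.3,-0.4,0.28,-1,87],[0.4,-0.6,0.28,-1,87],[0.5,-0.8,0.28,-1,87],[0.55,-0.95,0.28,-1,87]])

```text
time: 0.9
tool_pos: [421.8, 317.3, 300.2]
tcp_rot: [-3.141, 0.0, 2.169]
force: [0.8, 0.1, -0.4]
grip_width: 87.1
grip_force: 0.0
```

>>> move_arm(rows=[[0.15,-0.2,0,-0.3,87],[0.3,-0.4,0,-0.6,87],[0.4,-0.6,0,-1,87],[0.5,-0.8,0,-1,87],[0.56,-0.96,0,-1,87],[0.56,-0.96,0,-1,87]])

```text
time: 1.65
tool_pos: [561.6, 76.6, 299.9]
tcp_rot: [-3.141, 0.001, 1.666]
force: [-0.1, -0.2, -0.2]
grip_width: 86.9
grip_force: 0.0
```

>>> move_arm(rows=[[0,0,0,-0.3,87],[0,0,0,-0.684,87],[0,0,0,-0.684,87],[0,0,0,-0.684,87]])

```text
time: 2.15
tool_pos: [560.7, 80.2, 300.4]
tcp_rot: [-3.141, -0.0, 1.333]
force: [1.0, 0.2, -0.1]
grip_width: 86.7
grip_force: 0.0
```

```bash
python3 - <<'E'
from h import *
c=save('wrist','w1'); s=env.get_state(); print(s['tool_pos'],s['tcp_rot'],c['xyz'],c['mtx'][0])
cv2.imwrite('pics/w1b.png',cv2.resize(c['frame'][:,:,::-1],(768,576)))
E
```

```text
[560.79028559  80.04031755 300.49974244] [-3.14143043e+00 -6.73657581e-05  1.33240364e+00] [576.98711839 146.42717392 454.92623347] [267.02388013   0.         252.82539579]
```

View pics/w1b.png

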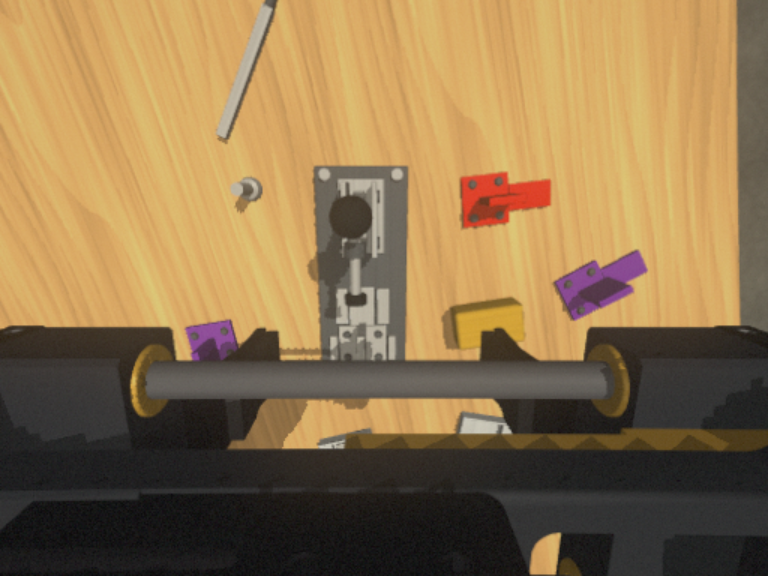

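The wrist view, straight down on the fixture, shows the knob at (351,217), the plate's clamp-end corners at (314,167) and (407,167), and its long edges reaching (320,360) and (405,360). I'll refit with these.

```bash
cat > fit2.py <<'E'
from h import *
import fit as F
from scipy.optimize import least_squares
W=load('w1'); uw=np.array([(314,167),(407,167),(351,217),(320,358),(405,358)])/1.5
def g(p,b):
    o=p[3]; P=F.w(p,[(o-120,-50,12),(o-120,50,12),(-32,0,173.4),(p[4],-50,12),(p[5],50,12)])
    rw=(proj(W,P)-uw).ravel()
    k=F.f(p); k[1::2]-=p[6]  # row bias of hand picks
    return np.r_[rw*1.5,b*k]
for b in(0.02,.5,1):
    r=least_squares(g,[547,104,-1.81,46,80,80,0],args=(b,),loss='soft_l1'); p=r.x
    print(b,p.round(3)); print(r.fun[:10].round(1),(r.fun[10:]/b).round(1))
    print(F.w(p,[(115,0,48),(-32,0,173.4),(103,0,12)]).round(1))
E
python3 fit2.py | tail -n +7
```

```text
tray [ 623.516 -204.174   -1.98    40.   ] 9.43410486128606
[-0.2 -2.4 -1.1 -1.2 -1.2 -0.4 -0.3 -1.9  0.2 -1.9  0.2 -2.3  0.3 -1.4
 -0.5 -2.1]
pts [[ 623.5 -204.2    3. ]
 [ 618.7 -215.2   39. ]]
0.02 [545.62  102.399  -1.811  46.638 143.794 143.612  -1.175]
[-0.6 -0.1  1.2  0.1 -0.2  0.   0.6 -0.  -0.4 -0. ] [-1.5 -1.8 -2.3 -0.9 -1.3  2.   0.4 -0.9 -0.8  0.3 -0.3  1.6  0.2 -0.7
 -0.4 -0.6 -0.1  0.8 -0.4  0.3]
[[518.3  -9.3  48. ]
 [553.2 133.5 173.4]
 [521.2   2.3  12. ]]
0.5 [545.616 102.427  -1.811  46.496 143.825 143.633  -1.219]
[-0.6 -0.3  1.2 -0.  -0.3 -0.   0.6 -0.  -0.4 -0. ] [-1.5 -1.8 -2.3 -0.9 -1.2  2.1  0.5 -0.8 -0.8  0.4 -0.3  1.6  0.2 -0.7
 -0.4 -0.6 -0.2  0.8 -0.4  0.3]
[[518.3  -9.3  48. ]
 [553.2 133.5 173.4]
 [521.1   2.4  12. ]]
1 [545.647 102.481  -1.811  46.277 143.896 143.682  -1.272]
[-0.6 -0.6  1.3 -0.3 -0.2 -0.1  0.6 -0.  -0.4 -0. ] [-1.4 -1.7 -2.2 -0.8 -1.2  2.2  0.6 -0.7 -0.7  0.5 -0.3  1.6  0.2 -0.7
 -0.4 -0.6 -0.1  0.8 -0.4  0.4]
[[518.3  -9.2  48. ]
 [553.3 133.6 173.4]
 [521.1   2.4  12. ]]
```

>>> move_arm(rows=[[-0.03,0.214,0,0,87],[-0.03,0.214,-0.2,0,87],[-0.03,0.214,-0.4,0,87],[-0.03,0.214,-0.55,0,87],[-0.03,0.214,-0.55,0,40],[-0.03,0.214,-0.55,0,40],[-0.03,0.214,-0.55,0,40],[-0.03,0.214,-0.55,0,40],[-0.03,0.214,-0.55,0,40]], force=30)

```text
time: 3.32
tool_pos: [554.0, 133.0, 164.0]
tcp_rot: [3.14, -0.0, 1.329]
force: [-0.1, 0.2, -0.5]
grip_width: 45.8
grip_force: 0.0
```

```bash
python3 - <<'E'
from h import *
c=save('wrist','w2'); s=env.get_state(); print(s['tool_pos'],s['grip_width'],s['force'])
d=load('side0'); e=save('side','s2')
k=cv2.resize(e['frame'][90:240,160:320,::-1],None,fx=2.5,fy=2.5)
a=c['frame'][:,:,::-1]; a=a[:375]
cv2.imwrite('pics/m2.png',cv2.resize(np.hstack([k[:375],a[:,100:450]]),None,fx=1.06,fy=1.06))
E
```

```text
[553.7645214  132.99230946 163.63366146] 43.46362151691417 [-0.98668616  0.90901813  0.91878442]
rot [-2.08189163  0.02619381 -0.33389973]
```

View pics/m2.png

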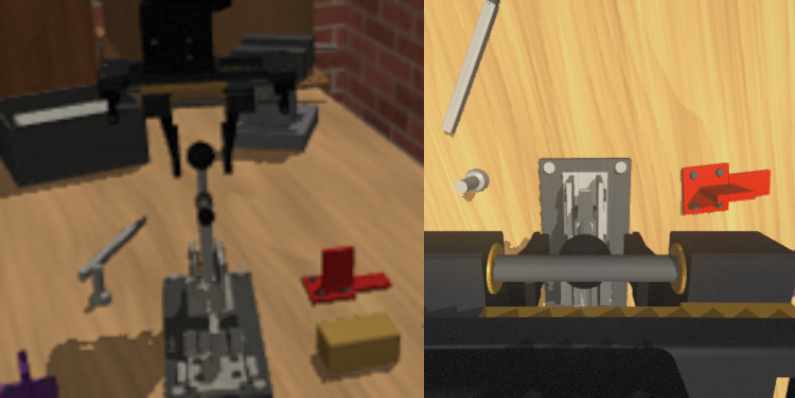

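The ball sits between the fingers, centred, with the fixture below. Closing on it.

>>> move_arm(rows=[[0,0,-0.005,0,22],[0,0,-0.005,0,22],[0,0,-0.005,0,22],[0,0,-0.005,0,22]], force=30)

```text
time: 3.92
tool_pos: [553.0, 133.1, 161.5]
tcp_rot: [-3.14, 0.0, 1.329]
force: [-3.4, 1.0, -0.0]
grip_width: 27.9
grip_force: 30.0
```

>>> move_arm(rows=[[0.009,0.035,0.001,0,22],[0.017,0.07,0.002,0,22],[0.026,0.105,-0.002,0,22],[0.034,0.139,-0.007,0,22],[0.051,0.206,-0.027,0,22],[0.059,0.24,-0.04,0,22],[0.066,0.27,-0.056,0,22],[0.066,0.27,-0.056,0,22]])

```text
time: 4.92
tool_pos: [569.4, 201.1, 146.8]
tcp_rot: [-3.14, 0.0, 1.33]
force: [-4.9, -0.1, -3.0]
grip_width: 28.1
grip_force: 30.0
```

>>> move_arm(rows=[[0.007,0.03,-0.018,0,22],[0.014,0.059,-0.039,0,22],[0.021,0.086,-0.062,0,22],[0.027,0.111,-0.087,0,22],[0.033,0.134,-0.114,0,22],[0.038,0.155,-0.142,0,22],[0.043,0.175,-0.172,0,22],[0.047,0.192,-0.204,0,22],[0.047,0.192,-0.204,0,22]], force=40)

```text
time: 6.05
tool_pos: [580.9, 249.0, 96.1]
tcp_rot: [-3.14, -0.0, 1.329]
force: [-6.9, 1.4, -1.1]
grip_width: 27.8
grip_force: 40.0
```

```bash
python3 - <<'E'
from h import *
s=env.get_state(); print(s['tool_pos'],s['grip_width'],s['force'])
W=save('wrist','w3')
import numpy as np
E
```

```text
[580.90777285 249.01234833  96.08016283] 27.79504261161799 [-6.93330136  1.39187703 -1.13217425]
```

>>> move_arm(rows=[[0.001,0.01,-0.022,0,22],[0.002,0.019,-0.044,0,22],[0.003,0.027,-0.066,0,22],[0.005,0.034,-0.089,0,22],[0.006,0.039,-0.112,0,22],[0.007,0.043,-0.136,0,22],[0.007,0.044,-0.145,0,22],[0.007,0.044,-0.145,0,22],[0.007,0.044,-0.145,0,22]], force=50)

```text
time: 7.22
tool_pos: [583.7, 260.7, 61.2]
tcp_rot: [3.141, -0.002, 1.329]
force: [-5.1, 4.5, 0.3]
grip_width: 27.3
grip_force: 49.6
```

```bash
python3 - <<'E'
from h import *
s=env.get_state(); print(s['tool_pos'],s['grip_width'],s['force'])
W=save('wrist','w4'); e=save('side','s4'); f=save('scene','c4')
k=cv2.resize(e['frame'][120:250,190:300,::-1],(440,520))
a=cv2.resize(f['frame'][180:270,240:340,::-1],(360,324)); a=np.vstack([a,np.zeros((196,360,3),np.uint8)])
cv2.imwrite('pics/m4.png',np.hstack([k,a]))
E
```

```text
[583.71075555 260.72579372  61.17235009] 27.329573849486327 [-5.11176163  4.47306505  0.28156455]
rot [-2.08189163  0.02619381 -0.33389973]
rot [-2.435013    0.01035966  1.91342725]
```

View pics/m4.png

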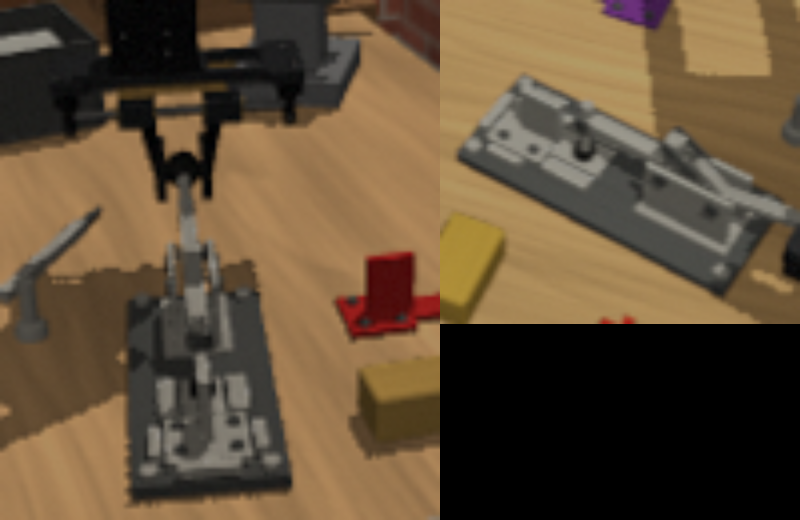

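The arm is level and the plunger foot is on the tongue at (583,150). There is no stop force yet, so I'll push on until the stop shows.

>>> move_arm(rows=[[0,0,-0.008,0,22],[0,0,-0.016,0,22],[0,0,-0.016,0,22],[0,0,-0.016,0,22]])

```text
time: 7.88
tool_pos: [583.9, 261.1, 58.8]
tcp_rot: [3.141, -0.003, 1.329]
force: [-9.6, 3.2, 10.1]
grip_width: 27.6
grip_force: 49.0
```

>>> move_arm(rows=[[0,0,-0.01,0,22],[0,0,-0.02,0,22],[0,0,-0.02,0,22],[0,0,-0.02,0,22]])

```text
time: 8.38
tool_pos: [584.1, 261.3, 57.8]
tcp_rot: [3.141, -0.003, 1.329]
force: [-20.9, 0.1, 32.0]
grip_width: 27.1
grip_force: 47.3
```

```bash
python3 - <<'E'
from h import *
s=env.get_state(); print(s['tool_pos'],s['grip_width'],s['force'])
# knob pixel estimate in wrist frames: project predicted knob at several values
import fit2
E
python3 - <<'E' 2>/dev/null | tail -3
from h import *
import fit as F
p=[545.62,102.4,-1.811]; e=cap('side')
for v in(1.3,1.42,1.5):
    t=1.67-v; print(v,proj(e,F.w(p,[(-44-120*np.cos(t),0,54+120*np.sin(t))])).round(1), F.w(p,[(-44-120*np.cos(t),0,54+120*np.sin(t))]).round(1))
E
```

```text
[584.14418612 261.25404713  57.76725192] 27.071277550613146 [-20.90020524   0.1256331   32.0094918 ]
fix [546.968 104.234  -1.813  45.76 ] 10.28547698926705
[-0.8 -2.5 -1.6 -1.5 -0.5  1.6  1.3 -1.3 -0.2 -0.2 -0.1 -0.4  0.3 -2.6
 -0.1 -2.3  0.2 -0.9 -0.1 -1.2]
pts [[522.3   4.2  12. ]
 [519.4  -7.4  48. ]
 [554.6 135.3 173.4]]
tray [ 623.516 -204.174   -1.98    40.   ] 9.43410486128606
[-0.2 -2.4 -1.1 -1.2 -1.2 -0.4 -0.3 -1.9  0.2 -1.9  0.2 -2.3  0.3 -1.4
 -0.5 -2.1]
pts [[ 623.5 -204.2    3. ]
 [ 618.7 -215.2   39. ]]
0.02 [545.62  102.399  -1.811  46.638 143.794 143.612  -1.175]
[-0.6 -0.1  1.2  0.1 -0.2  0.   0.6 -0.  -0.4 -0. ] [-1.5 -1.8 -2.3 -0.9 -1.3  2.   0.4 -0.9 -0.8  0.3 -0.3  1.6  0.2 -0.7
 -0.4 -0.6 -0.1  0.8 -0.4  0.3]
[[518.3  -9.3  48. ]
 [553.2 133.5 173.4]
 [521.2   2.3  12. ]]
0.5 [545.616 102.427  -1.811  46.496 143.825 143.633  -1.219]
[-0.6 -0.3  1.2 -0.  -0.3 -0.   0.6 -0.  -0.4 -0. ] [-1.5 -1.8 -2.3 -0.9 -1.2  2.1  0.5 -0.8 -0.8  0.4 -0.3  1.6  0.2 -0.7
 -0.4 -0.6 -0.2  0.8 -0.4  0.3]
[[518.3  -9.3  48. ]
 [553.2 133.5 173.4]
 [521.1   2.4  12. ]]
1 [545.647 102.481  -1.811  46.277 143.896 143.682  -1.272]
[-0.6 -0.6  1.3 -0.3 -0.2 -0.1  0.6 -0.  -0.4 -0. ] [-1.4 -1.7 -2.2 -0.8 -1.2  2.2  0.6 -0.7 -0.7  0.5 -0.3  1.6  0.2 -0.7
 -0.4 -0.6 -0.1  0.8 -0.4  0.4]
[[518.3  -9.2  48. ]
 [553.3 133.6 173.4]
 [521.1   2.4  12. ]]
1.3 [[235.1 156.1]] [[582.7 253.8  97.4]]
1.42 [[235.3 159.6]] [[583.7 258.1  83.7]]
1.5 [[235.5 162.1]] [[584.2 260.   74.3]]
```

The handle is firmly on its closed stop (32 N). Swinging it back up.

>>> move_arm(rows=[[-0.006,0,0.05,0,22],[-0.008,-0.008,0.085,0,22],[-0.01,-0.017,0.12,0,22],[-0.013,-0.03,0.154,0,22],[-0.017,-0.044,0.186,0,22],[-0.021,-0.061,0.218,0,22],[-0.026,-0.08,0.248,0,22],[-0.031,-0.102,0.276,0,22],[-0.037,-0.125,0.303,0,22],[-0.049,-0.177,0.351,0,22],[-0.064,-0.235,0.39,0,22],[-0.064,-0.235,0.39,0,22]], force=40)

```text
time: 9.93
tool_pos: [568.0, 196.8, 147.4]
tcp_rot: [3.14, 0.004, 1.327]
force: [10.0, -7.9, -15.1]
grip_width: 27.5
grip_force: 40.8
```

>>> move_arm(rows=[[-0.003,-0.035,0.006,0,22],[-0.011,-0.069,0.02,0,22],[-0.019,-0.103,0.03,0,22],[-0.027,-0.136,0.039,0,22],[-0.036,-0.17,0.045,0,22],[-0.044,-0.205,0.048,0,22],[-0.052,-0.24,0.048,0,22],[-0.061,-0.275,0.046,0,22],[-0.065,-0.291,0.043,0,22],[-0.065,-0.291,0.043,0,22],[-0.065,-0.291,0.043,0,22]])

```text
time: 11.3
tool_pos: [553.5, 136.1, 158.5]
tcp_rot: [3.138, -0.016, 1.33]
force: [21.2, 30.5, -24.9]
grip_width: 27.6
grip_force: 41.2
```

>>> move_arm(rows=[[0.006,0.012,-0.012,0,22],[0.012,0.02,-0.02,0,22],[0.012,0.02,-0.02,0,22]])

```text
time: 11.68
tool_pos: [554.0, 136.4, 158.0]
tcp_rot: [-3.141, -0.005, 1.33]
force: [-7.6, 10.1, 12.0]
grip_width: 27.8
grip_force: 38.9
```

>>> move_arm(rows=[[0,0,0.005,0,45],[0,0,0.005,0,70],[0,0,0.005,0,80],[0,0,0.005,0,80],[0,0,0.2,0,80],[0,0,0.4,0,80],[0.03,-0.1,0.56,0,87],[0.03,-0.22,0.56,0,87],[0.03,-0.22,0.56,0,87]])

```text
time: 12.8
tool_pos: [562.0, 76.2, 295.2]
tcp_rot: [3.141, 0.0, 1.326]
force: [-0.2, -0.4, -0.6]
grip_width: 86.9
grip_force: 0.0
```

```bash
python3 - <<'E'
from h import *
s=env.get_state(); print(s['tool_pos'],s['tcp_rot'],s['grip_width'],s['force'])
W=save('wrist','w5'); e=save('side','s5'); f=save('scene','c5')
import subprocess
# black knob centroid compare before/after in fixed cameras
for a,b,(x0,x1,y0,y1) in(('side0','s5',(225,247,138,160)),('scene0','c5',(308,330,192,214))):
    for n in(a,b):
        g=load(n)['frame'][y0:y1,x0:x1].max(2); m=np.argwhere(g<50); print(n,len(m),(m.mean(0)[::-1]+[x0,y0]).round(2))
for a,b in(('side0','s5'),('scene0','c5')):
    d=np.abs(load(a)['frame'].astype(int)-load(b)['frame']).sum(2)
E
python3 -c "
from h import *
w=load('w5'); p=[545.62,102.4,-1.811]
c,q=np.cos(p[2]),np.sin(p[2])
for v in(0,.04,.08):
  t=1.67-v; X=-44-120*np.cos(t); print(v,proj(w,[(p[0]+c*X,p[1]+q*X,54+120*np.sin(t))]))
g=w['frame'][80:200,190:280].max(2); m=np.argwhere(g<35); print(len(m),m.mean(0)[::-1]+[190,80])
a=w['frame'][60:360,:,::-1]; cv2.imwrite('pics/v5.png',cv2.resize(a,(768,450)))
"
```

```text
[562.02111163  76.23984649 295.24336748] [3.14078524e+00 2.36144887e-04 1.32607897e+00] 86.86078791639072 [-0.23239291 -0.37781765 -0.56370198]
rot [-2.08189163  0.02619381 -0.33389973]
rot [-2.435013    0.01035966  1.91342725]
side0 79 [235.25 148.51]
s5 79 [235.25 148.51]
scene0 90 [318.36 202.96]
c5 89 [318.45 202.91]
0 [[230.74916528 141.47508824]]
0.04 [[230.59448376 136.65785651]]
0.08 [[230.45287877 131.76701124]]
0 [nan nan]<string>:7: RuntimeWarning: Mean of empty slice.
  ret = um.true_divide(
```

View pics/v5.png

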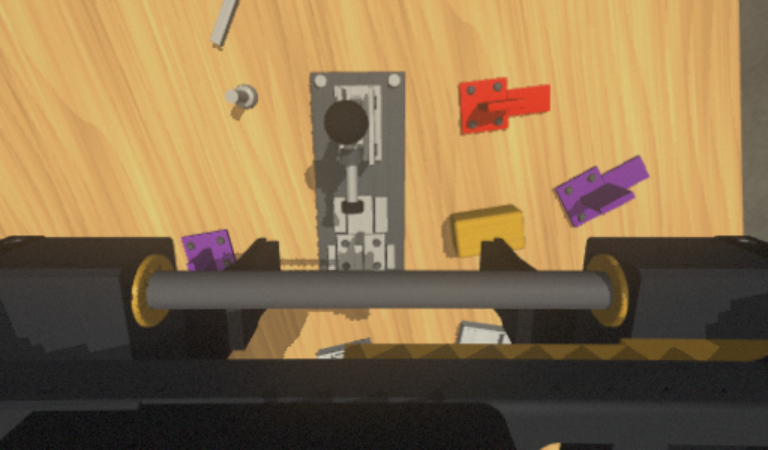

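The knob centroid is back at its starting pixel in both fixed cameras, so the handle is at its open stop. Next I'll look at the nest and the tray from close by.

>>> move_arm(rows=[[-0.08,-0.2,0,0,87],[-0.16,-0.4,0,0,87],[-0.24,-0.6,0,0,87],[-0.24,-0.6,0,0,87],[-0.24,-0.6,0,0,87]])

```text
time: 13.58
tool_pos: [501.9, -71.2, 294.5]
tcp_rot: [-3.141, -0.001, 1.329]
force: [-0.8, 0.1, -0.4]
grip_width: 86.8
grip_force: 0.0
```

```bash
python3 -c "
from h import *
save('wrist','w6'); print(env.get_state()['tool_pos'])"
```

```text
[502.001423   -70.86599829 294.50993086]
```

>>> move_arm(rows=[[0.08,-0.2,0,0,87],[0.2,-0.4,0,0,87],[0.32,-0.6,0,0,87],[0.42,-0.79,0,0,87],[0.42,-0.79,0,0,87],[0.42,-0.79,0,0,87]])

```text
time: 14.38
tool_pos: [607.2, -267.7, 293.8]
tcp_rot: [-3.14, -0.001, 1.33]
force: [0.3, 0.8, 0.2]
grip_width: 87.0
grip_force: 0.0
```

```bash
python3 -c "
from h import *
save('wrist','w7'); print(env.get_state()['tool_pos'])
a,b=load('w6'),load('w7')
p=proj(a,[(518.3,-9.3,48)])[0].round().astype(int); q=proj(b,[(623.5,-204.2,10)])[0].round().astype(int); print(p,q)
def crop(c,p):
    x,y=p-[66,75]; x=max(x,0);y=max(y,0); print(x,y); return cv2.resize(c['frame'][y:y+150,x:x+132,::-1],None,fx=3,fy=3,interpolation=cv2.INTER_CUBIC)
A,B=crop(a,p),crop(b,q); h=min(len(A),len(B)); cv2.imwrite('pics/m7.png',np.hstack([A[:h],B[:h]]))
"
```

```text
[ 607.11462509 -267.51227226  294.5560016 ]
[254 130] [254 128]
188 55
188 53
```

View pics/m7.png

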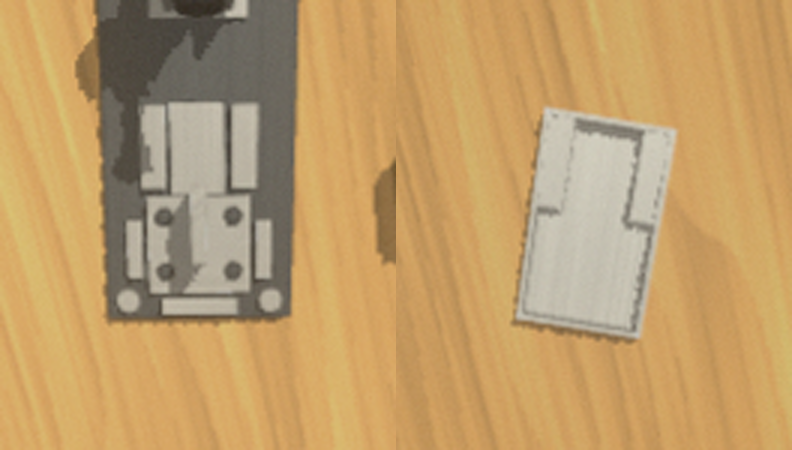

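The close crops show the bracket's head plate with corners near (147,196), (251,196), (146,291) and (251,292), and the fixture's end corners at (107,318) and (290,316). The tray rim corners are at (543,108), (676,129), (640,338) and (514,321), with the shoulders at the top.

```bash
python3 - <<'E' | tail -12
from h import *
import fit as F
from scipy.optimize import least_squares
a,b=load('w6'),load('w7')
def go(n,c,off,M,u,x0,pts):
    u=np.array(u)/3+off
    r=least_squares(lambda p:(proj(c,F.w(p,M))-u).ravel()*3,x0,loss='soft_l1'); print(n,r.x.round(3),r.fun.round(1)); print('  ',F.w(r.x,pts).round(1))
go('bracket',a,[188,55],[(-2.5,-27,18),(-2.5,27,18),(47.5,-27,18),(47.5,27,18)],[(147,196),(251,196),(146,291),(251,292)],[521,2,-1.81],[(12,0,48)])
go('fixend',a,[188,55],[(166.5,-50,12),(166.5,50,12)],[(107,318),(290,316)],[545,102,-1.81],[(103,0,12)])
B=lambda *p:[(x-396,y) for x,y in p]
go('tray',b,[188,53],[(-54,-34,14),(-54,34,14),(54,34,14),(54,-34,14)],B((543,108),(676,129),(640,338),(514,321)),[623,-204,-1.98],[(12,0,39)])
go('trayfloor',b,[188,53],[(-51,-17.5,14),(-51,17.5,14),(-6,-17.5,13),(-6,17.5,13)],B((576,116),(642,126),(558,210),(626,223)),[623,-204,-1.98],[(12,0,39)])
E
```

```text
[-0.2 -2.4 -1.1 -1.2 -1.2 -0.4 -0.3 -1.9  0.2 -1.9  0.2 -2.3  0.3 -1.4
 -0.5 -2.1]
pts [[ 623.5 -204.2    3. ]
 [ 618.7 -215.2   39. ]]
bracket [521.918   1.784  -1.817] [-0.2 -1.2  0.2 -0.8  1.8  1.4 -1.9  0.8]
   [[519.   -9.9  48. ]]
fixend [545.242 104.438  -1.802] [-0.3  0.   0.3  0. ]
   [[521.6   4.2  12. ]]
tray [ 623.396 -204.698   -1.963] [-0.  -0.  -0.9  0.5 -0.2  0.3  1.9 -1.6]
   [[ 618.8 -215.8   39. ]]
trayfloor [ 622.355 -203.565   -1.992] [-1.2  1.2  0.4  4.3  1.9 -2.2 -0.5 -2.8]
   [[ 617.5 -214.5   39. ]]
```

>>> move_arm(rows=[[-0.1,0.2,0,0,87],[-0.2,0.4,0,0,87],[-0.28,0.6,0,0,87],[-0.352,0.8,0,0,87],[-0.352,1,0,0,87],[-0.352,1,0,0,87],[-0.352,1,0,0,87]])

```text
time: 15.3
tool_pos: [518.5, -18.7, 295.5]
tcp_rot: [3.14, 0.0, 1.331]
force: [-0.3, -0.7, -0.2]
grip_width: 87.2
grip_force: 0.0
```

```bash
python3 -c "
from rig import env
s=env.get_state(); print(s['tool_pos'],s['tcp_rot'])"
```

```text
[518.48537316 -18.74910584 295.51726207] [3.14004013e+00 3.82538070e-04 1.33104931e+00]
```

>>> move_arm(rows=[[0.002,0.034,-0.2,0,87],[0.002,0.034,-0.4,0,87],[0.002,0.034,-0.6,0,87],[0.002,0.034,-0.7,0,87],[0.002,0.034,-0.8,0,87],[0.002,0.034,-0.8,0,87]])

```text
time: 16.05
tool_pos: [517.3, -11.8, 92.7]
tcp_rot: [-3.137, 0.001, 1.327]
force: [-0.7, -0.4, -0.1]
grip_width: 87.0
grip_force: 0.0
```

>>> move_arm(rows=[[0,0,-0.08,0,60],[0,0,-0.16,0,40],[0,0,-0.23,0,20],[0,0,-0.23,0,12],[0,0,-0.23,0,5],[0,0,-0.23,0,4],[0,0,-0.23,0,4],[0,0,-0.23,0,4],[0,0,-0.23,0,4]], force=20)

```text
time: 17.18
tool_pos: [519.0, -10.9, 37.4]
tcp_rot: [-3.141, 0.0, 1.329]
force: [0.0, 0.1, -0.4]
grip_width: 7.9
grip_force: 20.0
```

>>> move_arm(rows=[[0,0,0,0,4],[0,0,0,0,4],[0,0,0.06,0,4],[0,0,0.12,0,4],[0,0,0.25,0,4],[0,0,0.4,0,4],[0,0,0.45,0,4],[0,0,0.45,0,4]], force=45)

```text
time: 18.18
tool_pos: [520.0, -11.1, 150.8]
tcp_rot: [3.139, -0.0, 1.329]
force: [0.7, 0.3, -2.6]
grip_width: 8.0
grip_force: 45.0
```

>>> move_arm(rows=[[0.06,-0.12,0,0,4],[0.13,-0.27,0,-0.1,4],[0.2,-0.42,0,-0.2,4],[0.27,-0.57,0,-0.31,4],[0.34,-0.72,0,-0.31,4],[0.397,-0.82,0,-0.31,4],[0.397,-0.82,0,-0.31,4],[0.397,-0.82,0,-0.31,4]])

```text
time: 19.18
tool_pos: [617.2, -215.1, 147.6]
tcp_rot: [-3.138, -0.001, 1.174]
force: [0.2, 0.4, -2.1]
grip_width: 7.6
grip_force: 45.0
```

```bash
python3 -c "
from h import *
s=env.get_state(); print(s['tool_pos'],s['tcp_rot'],s['grip_width'],s['force'])
save('side','s8');save('scene','c8')"
```

```text
[ 617.24499101 -215.11486244  147.58074946] [-3.13784168e+00 -5.15996134e-04  1.17369100e+00] 7.618831302203824 [ 0.19177006  0.39314324 -2.13701489]
rot [-2.08189163  0.02619381 -0.33389973]
rot [-2.435013    0.01035966  1.91342725]
```

>>> move_arm(rows=[[0,-0.002,-0.1,0,4],[0,-0.002,-0.2,0,4],[0,-0.002,-0.3,0,4],[0,-0.002,-0.38,0,4],[0,-0.002,-0.42,0,4],[0,-0.002,-0.42,0,4],[0,-0.002,-0.42,0,4]])

```text
time: 20.15
tool_pos: [619.3, -216.9, 45.9]
tcp_rot: [3.14, 0.0, 1.174]
force: [-0.4, 0.7, -2.2]
grip_width: 7.7
grip_force: 45.0
```

```bash
python3 - <<'E'
from h import *
q=[]
for i in range(6): q.append(env.capture('wrist') and env.get_state()['tool_pos'])
print(np.mean(q,0),env.get_state()['force'])
f=cap('scene'); e=cap('side')
a=cv2.resize(f['frame'][195:260,155:235,::-1],(400,325),interpolation=cv2.INTER_CUBIC); b=cv2.resize(e['frame'][220:300,280:350,::-1],(350,400),interpolation=cv2.INTER_CUBIC)
a=np.vstack([a,np.zeros((75,400,3),np.uint8)])
cv2.imwrite('pics/m8.png',np.hstack([a,b]))
E
```

```text
[ 619.13212886 -216.83823511   45.82033224] [-0.1577836   0.32194877 -2.10795053]
rot [-2.435013    0.01035966  1.91342725]
rot [-2.08189163  0.02619381 -0.33389973]
```

View pics/m8.png

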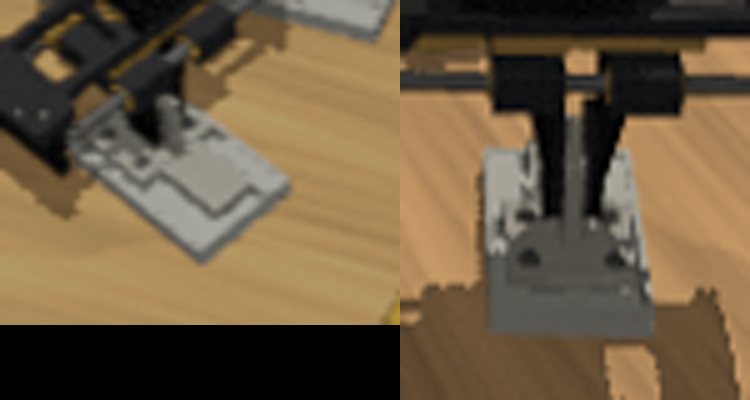

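The bracket hangs over the empty tray with its tongue in line between the shoulders. Lowering gently and watching the force.

>>> move_arm(rows=[[-0.003,0,-0.016,0,4],[-0.003,0,-0.032,0,4],[-0.003,0,-0.048,0,4],[-0.003,0,-0.048,0,4],[-0.003,0,-0.048,0,4]])

```text
time: 21.18
tool_pos: [617.8, -216.5, 32.7]
tcp_rot: [-3.142, -0.0, 1.174]
force: [-0.7, 0.2, -1.9]
grip_width: 7.5
grip_force: 45.0
```

>>> move_arm(rows=[[0,0,-0.008,0,4],[0,0,-0.014,0,4],[0,0,-0.018,0,4],[0,0,-0.018,0,4],[0,0,-0.018,0,4]])

```text
time: 21.8
tool_pos: [617.7, -216.5, 28.4]
tcp_rot: [-3.142, 0.0, 1.174]
force: [0.2, 0.2, 0.1]
grip_width: 7.2
grip_force: 45.0
```

>>> move_arm(rows=[[0,0,-0.003,0,4],[0,0,-0.003,0,4]], force=10)

```text
time: 22.05
tool_pos: [617.8, -216.5, 28.4]
tcp_rot: [-3.141, 0.0, 1.174]
force: [-3.2, 1.1, 4.8]
grip_width: 8.0
grip_force: 10.0
```

The bracket rests on the tray floor (4.8 N upward). Releasing and retreating.

>>> move_arm(rows=[[0,0,0,0,20],[0,0,0,0,40],[0,0,0,0,50],[0,0,0,0,50],[0,0,0.1,0,50],[0,0,0.3,0,50],[0,0,0.5,0,50],[0,-0.2,0.8,0,60],[-0.1,-0.3,0.9,0,60],[-0.1,-0.3,0.9,0,60],[-0.1,-0.3,0.9,0,60]])

```text
time: 23.42
tool_pos: [592.6, -291.5, 252.2]
tcp_rot: [-3.142, -0.0, 1.173]
force: [-0.0, 1.2, -0.8]
grip_width: 59.9
grip_force: 0.0
```

```bash
python3 - <<'E' | tail -8
from h import *
import fit as F
W=save('wrist','w9'); e=save('side','s9'); f=save('scene','c9'); s=env.get_state(); print(s['tool_pos'],s['force'])
for n,b in(('scene0',f),('side0',e)):
    a=load(n)['frame'].astype(int); d=(np.abs(a-b['frame']).max(2)>40).astype(np.uint8)
    k,l,st,ce=cv2.connectedComponentsWithStats(d); print(n,[tuple(x) for x in st[1:] if x[4]>12])
# web top line in tray: dark/bright; head-plate edges: search best pose by edge score in wrist view
g=cv2.GaussianBlur(cv2.cvtColor(W['frame'],cv2.COLOR_RGB2GRAY),(3,3),0).astype(float)
gr=np.hypot(cv2.Sobel(g,-1,1,0),cv2.Sobel(g,-1,0,1))
def edge(P,n=25): return np.vstack([np.linspace(P[i],P[(i+1)%len(P)],n) for i in range(len(P))])
O=edge(np.array([(-47.5,-14),(-2.5,-14),(-2.5,-27),(47.5,-27),(47.5,27),(-2.5,27),(-2.5,14),(-47.5,14)],float))
best=[]
for x in np.arange(-5,5.1,1):
  for y in np.arange(-5,5.1,1):
    for w in(-.06,-.03,0,.03,.06):
      P=proj(W,F.w([623.2+x,-204.5+y,-1.968+w],np.c_[O,np.full(len(O),9.)])).astype(np.float32)
      best.append((cv2.remap(gr.astype(np.float32),P[None,:,0],P[None,:,1],1).mean(),x,y,w))
print(sorted(best)[-4:],proj(W,[(623,-204,9)]))
E
```

```text
pts [[ 623.5 -204.2    3. ]
 [ 618.7 -215.2   39. ]]
rot [-2.08189163  0.02619381 -0.33389973]
rot [-2.435013    0.01035966  1.91342725]
[ 592.30300052 -290.02386164  250.08655005] [ 0.45291413  0.42497979 -0.66485701]
scene0 [(np.int32(101), np.int32(0), np.int32(6), np.int32(4), np.int32(13)), (np.int32(108), np.int32(0), np.int32(104), np.int32(55), np.int32(3013)), (np.int32(486), np.int32(0), np.int32(7), np.int32(6), np.int32(25)), (np.int32(117), np.int32(2), np.int32(9), np.int32(12), np.int32(67)), (np.int32(87), np.int32(5), np.int32(27), np.int32(24), np.int32(216)), (np.int32(295), np.int32(4), np.int32(13), np.int32(20), np.int32(117)), (np.int32(342), np.int32(7), np.int32(10), np.int32(12), np.int32(28)), (np.int32(339), np.int32(9), np.int32(142), np.int32(190), np.int32(5343)), (np.int32(496), np.int32(9), np.int32(15), np.int32(12), np.int32(72)), (np.int32(351), np.int32(18), np.int32(3), np.int32(9), np.int32(19)), (np.int32(307), np.int32(20), np.int32(11), np.int32(14), np.int32(26)), (np.int32(316), np.int32(21), np.int32(9), np.int32(10), np.int32(30)), (np.in
[... 2712 characters left out ...]
t32(276), np.int32(5), np.int32(4), np.int32(14)), (np.int32(0), np.int32(313), np.int32(19), np.int32(21), np.int32(178)), (np.int32(271), np.int32(327), np.int32(8), np.int32(6), np.int32(30)), (np.int32(249), np.int32(329), np.int32(21), np.int32(10), np.int32(136)), (np.int32(227), np.int32(337), np.int32(21), np.int32(9), np.int32(42)), (np.int32(0), np.int32(341), np.int32(341), np.int32(43), np.int32(7952))]
[(np.float32(118.9604), np.float64(5.0), np.float64(3.0), 0), (np.float32(121.36313), np.float64(3.0), np.float64(4.0), 0), (np.float32(121.83978), np.float64(5.0), np.float64(4.0), -0.03), (np.float32(126.76478), np.float64(3.0), np.float64(5.0), 0)] [[248.92890878 108.84151366]]
```

Contact came at z = 28.4, exactly the 9 mm drop from nest floor (12) to tray floor (3), with almost no side force, so the bracket lies on the tray floor. Nothing on the bench was touched besides the handle and the bracket. Handing in.

```bash
python3 -c "
from rig import env
print(env.hand_in())"
```

```text
the job is handed in; nothing more can be done
None
```

I closed the clamp to its stop on the bracket, swung it back to its open stop, set the bracket down in the empty tray, and handed the job in at about 23.5 s; that it lies flat on the tray floor rests on contact height and force, since I had no pictures left to view after release.

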